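Push the rinsed spout home in the water filter's collet

ROBOT

A 6-joint arm with a two-finger parallel gripper is mounted at the origin on the work surface. World frame = base frame: x ahead of the robot, y to its left, z up, the work surface at z = 0. Lengths are in m, angles in degrees, forces in N, time in s.
With the tool pointing down it reaches from about 0.3 to 0.775 m from the base axis. Payload 14.6 kg.
Tool frame: the origin (TCP) lies at the very end of the fingers, on their centre line; the grasp point (between the pads) lies 19 mm behind it; y points along the fingers, x is the direction in which the jaws open and shut, and the axes are right-handed (so a half turn about y gives the same grasp; the last joint's range is limited). The gripper opens to 94 mm and grips with 3 to 60 N. Pads are 16 mm wide; open, the fingers measure 119 mm over their backs; the gripper's body (75 mm by 177 mm) begins 78 mm behind the grasp point.
Start: joints at [69.236, 17.183, 87.147, -0, 75.671, -3.816], TCP at [0.16, 0.526, 0.205] pointing down, gripper open.
Joint ranges: [-173.82, 173.82], [-45.26, 126.66], [13.44, 144.39], [-59.66, 239.66], [0, 175.72], [-146.38, 146.38]. Speed limits (degrees/s): [127.2, 127.2, 147.25, 180, 180, 180].

INTERFACE

Orientations are given as [roll, pitch, yaw] about the fixed x, y, z axes, in that order (R = Rz(yaw) Ry(pitch) Rx(roll)).
In Python, from plant import get_obs, grab_frame, job_done, regions_of gives the robot as it stands.
- The arm moves only by the tool carry_out, never from a script. Its argument "increments" is a list of rows, each an object with "offset": the shift along the tool's x, y, z in mm, a list of three; "roll": the turn about the tool's y in rad. A call has 1 to 10 rows; each row shifts and turns the commanded pose from where the row before left it, along the tool's axes as they then stand; what a row does not reach is not made up. A row lasts 1/12 s, in which the tool goes at most 41.7 mm and 7.16 degrees, less where a joint would pass 70% of its speed; a pose out of reach is approached as far as the arm can. A call is refused whole if a number of a shift passes 41.7 or a number of a turn 0.125, either way. A call with a gripper value outside its range is refused whole. "hand" is the closure, from 0 (fully open) to 1 (shut), set as the call begins (left out, the last holds). The fingers move at their own pace and stop on an object; the grip force is fixed at half the most. Time passes only in rows, so rows that do not move let the fingers close. It gives the time, the measured TCP pose, the force and the opening at its end, in the units of the state.
- get_obs(): the state, without advancing time (a new reading comes with each control period).
- grab_frame(name): name is "scene" or "top" or "wrist"; returns a dict with "pixels" (480x640x3 uint8, red, green, blue), "z_map" (480x640 float32, m along the optical axis (not along the pixel's ray), 0 where there is no reading), "K" (3x3 intrinsics, pixels), "eye" and "orientation" of the camera in the world. Camera axes: x right, y down, z forward; pixel columns grow to the right and rows downward; lengths in m; the calibration is good to about 2 mm. A picture is of the moment at which its call begins.
- job_done(): hands the job in, once; it reports no verdict.
Trained networks look in a picture, given as the dict that the camera call returned (one of the last four; its "shot" number tells which), for a name from the list of things; names that differ only in an ending like _2 or _b are one class to them, and where a whole thing is asked for, a point or a joint stands for the part that bears it (a point fixed in the world has none). Each returns a list of dicts, best first, with "confidence" (0 to 1); they miss things now and then, are a little off and sometimes report something else, mostly with a low value. They report only what shows in the picture. A call takes as long as a camera call.
- regions_of(picture, name): "region" (480x640 bool, what is visible of it) and "box" ([centre column, centre row, width, height] in pixels, round what is visible of it).
The state is a dict: "time_s": time; "joints": joint angles; "qvel": joint speeds; "tau": joint torques, N m; "tcp_pos": TCP position; "eef_rot": TCP orientation; "force": force on the tool from outside, world axes, zero at the start; "wrist_torque": the same for the moment, N m; "width": finger opening in m.
Only numpy, scipy, OpenCV 4.12 (cv2) and the standard library are available. Lean on these libraries where they do the work, as an engineer would, in place of code of your own. Each camera call takes 0.05 s, during which the arm holds its last target. There are 200 camera calls.

TASK

Take the rinsed steel spout out of the white drainer pot and push its stem straight down into the blue push-fit collet on top of the water filter, past the stiff seal and on until it bottoms and cannot go deeper, with its nozzle out over the sink basin. Push firmly but do not force it once it is home, leave it standing there by itself, and do not disturb the cups, the bottle or the spoon rest.

Things in the scene. Friction and masses are not known exactly. Their poses are not given: they have to be found in the camera images.
- spout: Steel swivel spout, 0.2 kg, loose, standing stem down in the drainer pot. Origin: centre of the stem's foot; z up the stem, x from the stem axis along the outlet arm to the nozzle. Stem 14 mm round, z 0 to 80 mm, its last 4.3 mm tapering to 9 mm at the foot. Hub block x -20 to 30, y -13 to 13, z 80 to 118 mm. Arm: 12 mm bar at z 101 mm, out to x 190 mm. Centre of mass x 18, z 90 mm.
- stem_tip (a point): Centre of the foot of the spout's stem (same point as the spout's origin).
- spout_hub (a point): Middle of the flat-sided hub on the stem axis, 101 mm above the foot: the place to grip, 26 mm wide across the spout's y; the hub reaches 17 mm above and 21 mm below this point, and at the start its underside rests on the drainer pot.
- nozzle (a point): Centre of the nozzle's outlet: x 190 mm, z 59 mm in the spout's frame.
- filter: Water filter, fixed: white canister 110 mm in diameter with blue end caps, lying in a cradle, 260 mm long along its x (pipe stubs to 160 mm either way), top of the canister 121 mm up. Origin in the middle of its underside on the counter, z up. A round white spout head, 46 mm wide, stands on its middle and carries the collet.
- collet_mouth (a point): Centre of the blue collet's mouth, on the axis of the vertical bore, 172 mm above the counter. Ring 34 mm outside; mouth 21 mm wide, narrowing over 4 mm to the 15 mm bore. The rubber seal lies 10 to 19 mm below the mouth: 8 to 15 N push the stem past it, then 3 to 6 N of drag. The stem bottoms hard 26 to 40 mm below the mouth (differs with the cartridge fitted). A push of over 20 N damages it.
- valve (a joint): Valve at the bottom of the bore, closed by a spring of 1 to 2 N, met by the stem 22 to 36 mm below the mouth (how deep differs with the cartridge fitted and cannot be seen). Value in m: 0 closed, 0.004 pushed fully down by the bottomed stem. It springs shut if the stem leaves it.
- drainer: White plastic drainer pot, fixed, 90 x 70 x 85 mm, origin in the middle of its underside (on a 20 mm marble slab). The spout's stem stands in the middle one of three holes in its top, 17 mm wide, the hub resting on the top.
- bottle: Empty clear bottle with a blue cap, loose, 64 mm in diameter, 190 mm tall, origin under its middle. Leave it alone.
- cups: Three nested melamine cups, loose, 76 mm in diameter, 113 mm tall together, origin under the middle. Leave them alone.
- spoon_rest: Round blue ceramic spoon rest, loose, 80 mm in diameter, 14 mm high, origin under its middle. Leave it alone.
- basin_edge (a point): Middle of the sink basin's long edge on the filter's side, at counter height. The sink is fixed on the left, square to the world axes: from this point the open basin reaches 250 mm either way in x and 415 mm towards +y; it is 160 mm deep.

How it is judged (in metres and radians):
On the way, in this order (a step that is already met when the one before it is completed fails the run):
1. the spout is lifted out of the drainer pot (z of stem_tip in the frame of drainer above 0.09 m), for 0.1 s.
2. the stem is pushed through the collet past the seal until it bottoms: valve pushed at least 2.5 of its 4 mm down (value of joint valve above 0.0025 m and horizontal distance between stem_tip and collet_mouth below 0.004 m), for 0.2 s.
At the end, for the whole second after the job is handed in: The stem stands in the collet, bottomed (valve held at least 2.5 of its 4 mm open, foot within 4 mm of the bore's axis), upright within 7 degrees, the nozzle above the sink basin's opening, the spout released and at rest (all of step 2 and angle between spout's own z axis and vertical below 0.12 rad and world y of nozzle above 0.285 m and world x of nozzle between 0.28 and 0.78 m and linear speed of spout below 0.02 m/s); the robot touches nothing.
It fails at once if the spout is forced against the filter: contact force over 32 N, the seal's own squeeze of some 10 N counted in, so a push of over 20 N (contact force between spout and filter above 32 N).
It fails at once if the bottle is moved more than 20 mm (distance of bottle from where it was at the start of the episode above 0.02 m).
It fails at once if the cups are moved more than 20 mm (distance of cups from where it was at the start of the episode above 0.02 m).
It fails at once if the spoon rest is moved more than 20 mm (distance of spoon_rest from where it was at the start of the episode above 0.02 m).
It also fails if it takes over 51 s, if anything falls off the work surface, if the arm or the gripper's body presses on something with over 40 N, if the wrist force passes 120 N, or if a joint passes its speed limit or range.

## Working session

There is one attempt and no reset: what is moved stays moved. The work goes in short steps, Python scripts to look and compute and a tool call to move; the robot and the scene stay as the last step left them, time stands still between calls to the robot, and variables do not carry over. Pictures are saved under pics/ and viewed, about 8 in all and at most 12, crops included, and the job is handed in when it is done.

Besides the shell and the picture viewer there is one more tool, called after "Emit:" by a JSON object that holds its "api" and its "payload". carry_out: Moves the arm, as the interface text tells. Its arguments: {"type":"object","properties":{"increments":{"type":"array","items":{"type":"object","properties":{"offset":{"type":"array","items":{"type":"number"}},"roll":{"type":"number"}}}},"hand":{"type":"number"}},"required":["increments"]}

```bash
mkdir -p pics; cat > h.py <<'E'
import numpy as np, cv2
from scipy.spatial.transform import Rotation as R
from plant import get_obs, grab_frame, job_done, regions_of
def camR(f):
    o=np.array(f["orientation"],float)
    return o if o.shape==(3,3) else (R.from_euler('xyz',o,degrees=True).as_matrix() if o.size==3 else R.from_quat(o).as_matrix())
def cloud(f):
    z=f["z_map"];K=f["K"];v,u=np.mgrid[:480,:640]
    p=np.stack([(u-K[0,2])/K[0,0]*z,(v-K[1,2])/K[1,1]*z,z],-1)
    return p@camR(f).T+np.array(f["eye"])
def save(f,n): cv2.imwrite(f"pics/{n}.png",cv2.cvtColor(f["pixels"],cv2.COLOR_RGB2BGR))
E
cat > a.py <<'E'
from h import *
o=get_obs();print({k:np.round(v,3) for k,v in o.items()})
ims=[]
for c in("scene","top"):
    f=grab_frame(c);ims.append(f["pixels"]);P=cloud(f);print(c,f["eye"],f["orientation"],f["K"][0,0]);np.savez(c,P=P,px=f["pixels"])
    for n in("spout","filter","drainer","collet_mouth","bottle","cups","spoon_rest"):
        for r in regions_of(f,n)[:1]:
            m=r["region"]&(f["z_map"]>0);q=P[m]
            print(n,round(r["confidence"],2),np.round(r["box"]),np.round(np.percentile(q,[2,50,98],axis=0),3).tolist() if len(q) else None)
cv2.imwrite("pics/1.png",cv2.cvtColor(cv2.resize(np.vstack(ims),(400,600)) if 0 else ims[0],cv2.COLOR_RGB2BGR))
cv2.imwrite("pics/2.png",cv2.cvtColor(ims[1],cv2.COLOR_RGB2BGR))
E
python3 a.py
```

```text
{'time_s': np.float64(0.0), 'joints': array([ 6.9235e+01,  1.7215e+01,  8.7179e+01, -1.0000e-03,  7.5670e+01,
       -3.8180e+00]), 'qvel': array([-0.027, -0.042,  0.015, -0.031,  0.089, -0.009]), 'tau': array([ 1.0000e-03, -5.3181e+01, -3.5275e+01,  7.1000e-02,  2.4000e-02,
       -0.0000e+00]), 'tcp_pos': array([0.16 , 0.526, 0.205]), 'eef_rot': array([-8.9996e+01,  6.4000e-02,  7.3053e+01]), 'force': array([ 0.678, -0.423, -0.32 ]), 'wrist_torque': array([-0.005,  0.032,  0.001]), 'width': np.float64(0.094)}
scene [1.29042596 0.46663633 1.01952004] [-134.24555928    0.28323741  123.09077653] 596.924716878487
spout 0.96 [307. 197.  84.  39.] [[0.323, -0.224, 0.093], [0.476, -0.192, 0.13], [0.515, -0.127, 0.145]]
filter 0.83 [394. 303. 100. 120.] [[0.436, 0.085, 0.028], [0.59, 0.154, 0.109], [0.69, 0.2, 0.169]]
drainer 0.95 [278. 229.  48.  50.] [[0.46, -0.249, 0.023], [0.52, -0.185, 0.079], [0.545, -0.169, 0.108]]
collet_mouth 0.69 [396. 301.  94. 122.] [[0.437, 0.085, 0.027], [0.589, 0.154, 0.109], [0.688, 0.2, 0.169]]
bottle 0.61 [171. 249.  43.  78.] [[0.703, -0.344, 0.028], [0.
[... 403 characters left out ...]
, 0.029], [0.443, -0.188, 0.134], [0.51, -0.131, 0.148]]
filter 0.75 [224. 237.  69. 149.] [[0.419, 0.075, 0.069], [0.541, 0.126, 0.115], [0.672, 0.187, 0.171]]
drainer 0.68 [386. 260.  47.  50.] [[0.446, -0.251, 0.022], [0.495, -0.21, 0.106], [0.541, -0.172, 0.118]]
collet_mouth 0.71 [223. 238.  71. 141.] [[0.421, 0.076, 0.071], [0.541, 0.126, 0.115], [0.672, 0.187, 0.171]]
bottle 0.83 [444. 152.  42.  43.] [[0.689, -0.359, 0.038], [0.709, -0.324, 0.147], [0.742, -0.303, 0.214]]
cups 0.68 [478. 294.  45.  38.] [[0.388, -0.427, 0.022], [0.423, -0.407, 0.082], [0.456, -0.356, 0.137]]
spoon_rest 0.56 [306. 181.  32.  34.] [[0.641, -0.069, 0.002], [0.677, -0.035, 0.011], [0.711, -0.001, 0.018]]
```

```bash
cat > b.py <<'E'
import numpy as np,cv2
for c in("scene","top"):
    d=np.load(c+".npz");P=d["P"];px=d["px"].astype(int)
    hsv=cv2.cvtColor(d["px"],cv2.COLOR_RGB2HSV)
    near=(abs(P[...,0]-.55)<.07)&(abs(P[...,1]-.13)<.07)
    m=near&(P[...,2]>.16)&(P[...,2]<.2)
    q=P[m];print(c,"ring",len(q),q.min(0),q.max(0),q.mean(0)); 
    (cx,cy),r=cv2.minEnclosingCircle(q[:,:2].astype(np.float32));print(" circ",cx,cy,r)
    m=(abs(P[...,0]-.43)<.14)&(abs(P[...,1]+.19)<.1)&(P[...,2]>.128)&(P[...,2]<.17)
    m&=(P[...,2]>.137)
    q=P[m];print("hub top",len(q),q[:,2].min(),np.median(q[:,2]),q.max(0))
    rect=cv2.minAreaRect(q[:,:2].astype(np.float32));print(rect,cv2.boxPoints(rect).tolist())
    m=(abs(P[...,0]-.40)<.16)&(abs(P[...,1]+.19)<.12)&(P[...,2]>.111)&(P[...,2]<.15)
    q=P[m]; rect=cv2.minAreaRect(q[:,:2].astype(np.float32));print("all",len(q),rect)
    far=q[q[:,0]<.45]; l=cv2.fitLine(far[:,:2].astype(np.float32),cv2.DIST_HUBER,0,.005,.001).ravel();print("arm line",l,far.min(0))
E
python3 b.py
python3 - <<'E'
import cv2
a=cv2.imread('pics/1.png');cv2.imwrite('pics/1c.png',a)
E
```

```text
scene ring 294 [0.52976169 0.11556828 0.16012056] [0.57240592 0.158795   0.17587634] [0.55083354 0.13812071 0.1673762 ]
 circ 0.5501919984817505 0.13814255595207214 0.02268967032432556
hub top 195 0.13733684883947683 0.14241044859890672 [ 0.516531   -0.18644558  0.14845132]
((0.49196621775627136, -0.2079917937517166), (0.030302759259939194, 0.04995673894882202), 66.32205963134766) [[0.4630058705806732, -0.21183650195598602], [0.5087571144104004, -0.23189888894557953], [0.5209265947341919, -0.2041470855474472], [0.47517532110214233, -0.1840846985578537]]
all 716 ((0.4210660457611084, -0.16674019396305084), (0.04891429468989372, 0.21295282244682312), 66.32205963134766)
arm line [ 0.90637106 -0.42248252  0.38679    -0.15871947] [ 0.32183729 -0.19538257  0.11215125]
top ring 341 [0.52558176 0.11331971 0.16001451] [0.56801668 0.15766534 0.17834112] [0.54633139 0.13362003 0.16851789]
 circ 0.5468610525131226 0.13474266231060028 0.023208800703287125
hub top 340 0.13729566116126035 0.14382315199655382 [ 0.51681614 -0.13861171  0.15004994]
((0.4258219003677368, -0.17974787950515747), (0.026261890307068825, 0.19203732907772064), 64.66864776611328) [[0.33341747522354126, -0.15053443610668182], [0.5069901347160339, -0.23269809782505035], [0.5182263255119324, -0.20896132290363312], [0.3446536660194397, -0.1267976611852646]]
all 865 ((0.4221251308917999, -0.19157500565052032), (0.06776794791221619, 0.23472703993320465), 74.06245422363281)
arm line [ 0.9078421  -0.41931224  0.38460848 -0.16147512] [ 0.31778034 -0.21477368  0.1114513 ]
```

View pics/1.png

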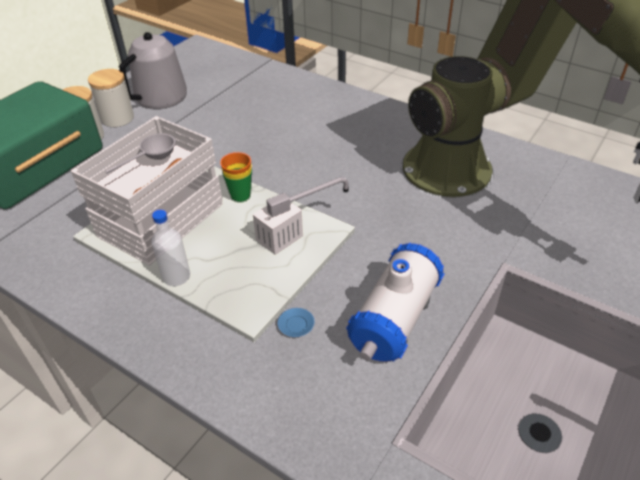

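View pics/2.png

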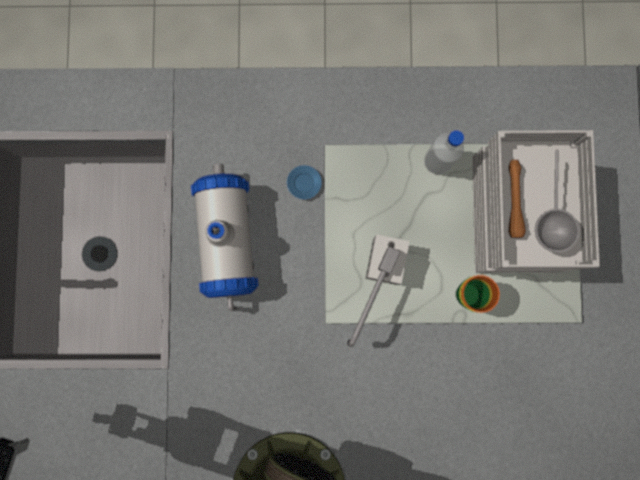

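The scene view shows the hub at about (278,205) on the pot and the collet at (400,267). In the top view they are at (392,260) and (217,231). The region centroids, sizes and heights agree with these. I'll move above the hub first, then look with the wrist camera.

Emit:
{"api": "carry_out", "payload": {"hand": 0, "increments": [{"offset": [-12, -5, -10]}, {"offset": [-23, -5, -20]}, {"offset": [-23, -5, -20]}, {"offset": [-23, -5, -20]}, {"offset": [-23, -5, -20]}, {"offset": [-23, -5, -20]}, {"offset": [-23, -5, -20]}, {"offset": [-23, -5, -20]}, {"offset": [-23, -5, -20]}, {"offset": [-23, 0, -20]}]}}

```text
invalid input at $.increments[0]: expected keys offset, roll
```

Emit:
{"api": "carry_out", "payload": {"increments": [{"offset": [-23, 0, -20]}, {"offset": [-23, 0, -20]}, {"offset": [-23, 0, -20]}, {"offset": [-23, 0, -20]}, {"offset": [-23, 0, -20]}, {"offset": [-23, 0, -20]}, {"offset": [-23, 0, -20]}, {"offset": [-23, 0, -20]}, {"offset": [-23, 0, -20]}, {"offset": [-23, 0, -20]}]}}

```text
invalid input at $.increments[0]: expected keys offset, roll
```

Emit:
{"api": "carry_out", "payload": {"increments": [{"offset": [-23, 0, -20]}, {"offset": [-23, 0, -20]}, {"offset": [-23, 0, -20]}, {"offset": [-23, 0, -20]}, {"offset": [-23, 0, -20]}, {"offset": [-23, 0, -20]}, {"offset": [-10, 0, -10]}, {"roll": 0.07}, {"roll": 0.07}, {"offset": [0, 0, 0]}]}}

```text
invalid input at $.increments[0]: expected keys offset, roll
```

```bash
cat > w.py <<'E'
import sys
from h import *
o=get_obs();print(np.round(o["tcp_pos"],4),np.round(o["eef_rot"],2),np.round(o["joints"],1),np.round(o["force"],2))
f=grab_frame("wrist");save(f,sys.argv[1]);P=cloud(f);np.savez("wrist",P=P,px=f["pixels"],z=f["z_map"]);print(f["eye"],f["orientation"])
for n in sys.argv[2:]:
    for r in regions_of(f,n)[:1]:
        q=P[r["region"]&(f["z_map"]>0)];print(n,r["confidence"],np.round(r["box"]),np.round(np.percentile(q,[2,50,98],axis=0),4).tolist())
E
python3 w.py 3 spout drainer
```

```text
[0.1603 0.5261 0.2055] [-90.    -0.    73.05] [69.2 17.2 87.1  0.  75.7 -3.8] [1.28 0.29 0.61]
[0.08967285 0.54795352 0.38348747] [1.65199077e+02 5.51741498e-02 7.30538043e+01]
```

View pics/3.png

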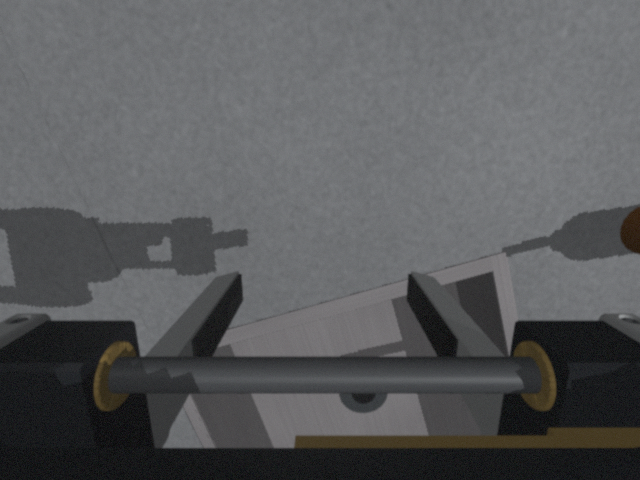

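The picture shows only the empty counter and sink edge, because the rows were refused: both keys are required in each one.

Emit:
{"api": "carry_out", "payload": {"hand": 0, "increments": [{"offset": [-12, -5, -10], "roll": 0}, {"offset": [-23, -5, -20], "roll": 0}, {"offset": [-23, -5, -20], "roll": 0}, {"offset": [-23, -5, -20], "roll": 0}, {"offset": [-23, -5, -20], "roll": 0}, {"offset": [-23, -5, -20], "roll": 0}, {"offset": [-23, -5, -20], "roll": 0}, {"offset": [-23, -5, -20], "roll": 0}, {"offset": [-23, -5, -20], "roll": 0}, {"offset": [-23, 0, -20], "roll": 0}]}}

```text
time_s: 1.78
tcp_pos: [0.2787, 0.2601, 0.2514]
eef_rot: [-90.1, -0.1, 73.1]
force: [-0.5, 0.2, 0.6]
width: 0.094
```

Emit:
{"api": "carry_out", "payload": {"increments": [{"offset": [-23, 0, -20], "roll": 0}, {"offset": [-23, 0, -20], "roll": 0}, {"offset": [-23, 0, -20], "roll": 0}, {"offset": [-23, 0, -20], "roll": 0}, {"offset": [-23, 0, -20], "roll": 0}, {"offset": [-23, 0, -20], "roll": 0}, {"offset": [-23, 0, -20], "roll": 0}, {"offset": [-23, 0, -20], "roll": 0}, {"offset": [-23, 0, -20], "roll": 0}, {"offset": [-23, 0, -20], "roll": 0}]}}

```text
time_s: 2.62
tcp_pos: [0.4028, -0.0187, 0.2506]
eef_rot: [-90.0, -0.0, 73.0]
force: [0.4, 0.7, 1.3]
width: 0.0937
```

Emit:
{"api": "carry_out", "payload": {"increments": [{"offset": [-23, 0, -20], "roll": 0}, {"offset": [-23, 0, -20], "roll": 0}, {"offset": [-23, 0, -20], "roll": 0}, {"offset": [-23, 0, -20], "roll": 0}, {"offset": [-23, 0, -20], "roll": 0}, {"offset": [-23, 0, -20], "roll": 0}, {"offset": [-10, 0, -10], "roll": 0}, {"offset": [0, 0, 0], "roll": 0.07}, {"offset": [0, 0, 0], "roll": 0.07}, {"offset": [0, 0, 0], "roll": 0}]}}

```text
time_s: 3.45
tcp_pos: [0.4837, -0.1968, 0.2502]
eef_rot: [-90.0, -0.0, 64.8]
force: [0.6, -0.3, -0.0]
width: 0.094
```

```bash
python3 w.py 4 spout drainer
```

```text
[ 0.4837 -0.1968  0.2502] [-89.98  -0.    64.82] [-26.2  11.8  87.9   0.   80.3 -91. ] [ 0.61 -0.26 -0.01]
[ 0.41693624 -0.16504111  0.42831007] [1.65212285e+02 5.63306999e-02 6.48160201e+01]
spout 0.68 [314. 149.  36. 256.] [[0.326, -0.2228, 0.122], [0.4334, -0.183, 0.1306], [0.5093, -0.1322, 0.1428]]
drainer 0.94 [316. 239.  87. 106.] [[0.4453, -0.2483, 0.0277], [0.4877, -0.2113, 0.1037], [0.5399, -0.1724, 0.1052]]
```

View pics/4.png

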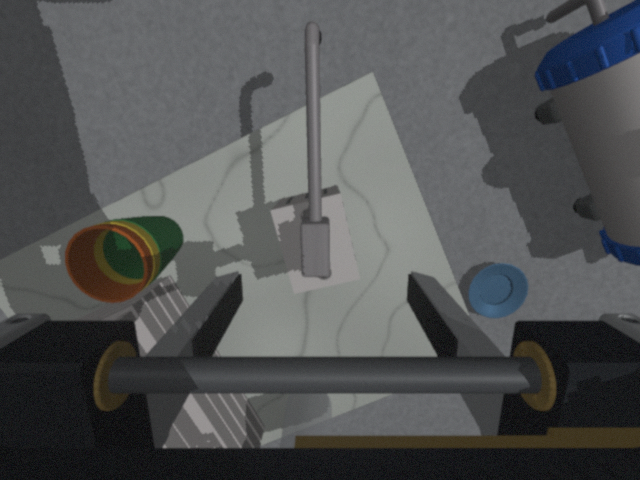

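The wrist view shows the hub at (316,248) with the arm running up to the nozzle at (312,30). The spout is nearly lined up with the tool's z. Next I'll measure the hub's offset in tool axes.

```bash
cat > m.py <<'E'
from h import *
o=get_obs();d=np.load("wrist.npz");P=d["P"];T=R.from_euler('xyz',o["eef_rot"],degrees=True).as_matrix()
Q=(P-o["tcp_pos"])@T   # tool frame
m=(P[...,2]>.138)&(P[...,2]<.15)&(abs(Q[...,0])<.05)&(Q[...,2]>-.06)&(Q[...,2]<.1)
rows=np.where(m)[0];print("hub top px",m.sum(),np.median(P[m][:,2]))
q=Q[m];print("tool x pct",np.percentile(q[:,0],[1,50,99]).round(4),"z pct",np.percentile(q[:,2],[0.5,2,50,98,99.5]).round(4))
a=(P[...,2]>.118)&(P[...,2]<.14)&(Q[...,2]>.06)&(Q[...,2]<.2)&(abs(Q[...,0])<.05)
q=Q[a];print("arm fit slope,x at z=0",np.polyfit(q[:,2],q[:,0],1).round(4),"z med",np.median(P[a][:,2]))
mid=P[m].mean(0);print("hub top mean world",mid)
E
python3 m.py
```

```text
hub top px 1551 0.14163526676001503
tool x pct [-0.0215 -0.0087  0.0038] z pct [-0.0346 -0.0336 -0.0092  0.0134  0.014 ]
arm fit slope,x at z=0 [-0.0029 -0.0089] z med 0.12954115976326275
hub top mean world [ 0.48867384 -0.20828763  0.14155902]
```

Emit:
{"api": "carry_out", "payload": {"increments": [{"offset": [-4.5, 5, -7.5], "roll": 0}, {"offset": [-4.5, 15, -7.5], "roll": 0}, {"offset": [0, 22, 0], "roll": 0}, {"offset": [0, 22, 0], "roll": 0}, {"offset": [0, 22, 0], "roll": 0}, {"offset": [0, 20, 0], "roll": 0}, {"offset": [0, 16, 0], "roll": 0}, {"offset": [0, 11, 0], "roll": 0}, {"offset": [0, 6, 0], "roll": 0}, {"offset": [0, 0, 0], "roll": 0}]}}

```text
time_s: 4.43
tcp_pos: [0.4933, -0.211, 0.1104]
eef_rot: [-89.9, 0.0, 65.1]
force: [1.0, -0.1, -0.7]
width: 0.0938
```

Emit:
{"api": "carry_out", "payload": {"hand": 1, "increments": [{"offset": [0, 0, 0], "roll": 0}, {"offset": [0, 0, 0], "roll": 0}, {"offset": [0, 0, 0], "roll": 0}, {"offset": [0, 0, 0], "roll": 0}, {"offset": [0, 0, 0], "roll": 0}, {"offset": [0, 0, 0], "roll": 0}, {"offset": [0, 0, 0], "roll": 0}, {"offset": [0, 0, 0], "roll": 0}, {"offset": [0, 0, 0], "roll": 0}, {"offset": [0, 0, 0], "roll": 0}]}}

```text
time_s: 5.27
tcp_pos: [0.4935, -0.211, 0.1115]
eef_rot: [-90.0, 0.0, 65.0]
force: [1.4, -0.2, 0.3]
width: 0.031
```

Emit:
{"api": "carry_out", "payload": {"increments": [{"offset": [0, 0, 0], "roll": 0}, {"offset": [0, 0, 0], "roll": 0}, {"offset": [0, 0, 0], "roll": 0}, {"offset": [0, 0, 0], "roll": 0}, {"offset": [0, 0, 0], "roll": 0}]}}

```text
time_s: 5.68
tcp_pos: [0.4935, -0.211, 0.1114]
eef_rot: [-90.0, -0.0, 65.0]
force: [0.6, 0.3, -0.8]
width: 0.0261
```

Emit:
{"api": "carry_out", "payload": {"increments": [{"offset": [0, -4, 0], "roll": 0}, {"offset": [0, -8, 0], "roll": 0}, {"offset": [0, -14, 0], "roll": 0}, {"offset": [0, -20, 0], "roll": 0}, {"offset": [0, -22, 0], "roll": 0}, {"offset": [0, -22, 0], "roll": 0}, {"offset": [0, -22, 0], "roll": 0}, {"offset": [0, -22, 0], "roll": 0}, {"offset": [0, -16, 0], "roll": 0}, {"offset": [0, -10, 0], "roll": 0}]}}

```text
time_s: 6.52
tcp_pos: [0.4937, -0.2111, 0.2741]
eef_rot: [-90.2, 0.0, 65.0]
force: [0.1, -0.5, -1.8]
width: 0.0259
```

Emit:
{"api": "carry_out", "payload": {"increments": [{"offset": [0, -10, 0], "roll": 0}, {"offset": [0, -10, 0], "roll": 0}, {"offset": [0, -10, 0], "roll": 0}, {"offset": [0, 0, 0], "roll": 0}, {"offset": [0, 0, 0], "roll": 0}]}}

```text
time_s: 6.93
tcp_pos: [0.4936, -0.2111, 0.3014]
eef_rot: [-90.0, -0.0, 65.0]
force: [-0.5, -0.2, -2.5]
width: 0.026
```

```bash
python3 w.py 5 spout; python3 - <<'E'
from h import *
o=get_obs();print(o["width"],o["wrist_torque"])
d=np.load("wrist.npz");P=d["P"];T=R.from_euler('xyz',o["eef_rot"],degrees=True).as_matrix();Q=(P-o["tcp_pos"])@T
m=(abs(Q[...,0])<.03)&(Q[...,2]>-.06)&(Q[...,2]<.25)&(Q[...,1]>-.05)&(Q[...,1]<.01)
q=Q[m]
for lo in np.arange(-.02,.2,.02):
    s=q[(q[:,2]>lo)&(q[:,2]<lo+.02)]
    if len(s): print(round(lo,2),len(s),np.median(s,0).round(4),np.percentile(s[:,1],5).round(4))
for n in("scene","top"):
    f=grab_frame(n);np.savez(n,P=cloud(f),px=f["pixels"]);save(f,"s_"+n)
    for r in regions_of(f,"spout")[:1]:
        p=cloud(f)[r["region"]&(f["z_map"]>0)]
        print(n,r["box"],np.percentile(p,[1,50,99],axis=0).round(3).tolist())
a=cv2.imread("pics/s_scene.png")[60:320,160:480];cv2.imwrite("pics/s1.png",cv2.resize(a,None,fx=2,fy=2))
E
```

```text
[ 0.4936 -0.2111  0.3014] [-90.    -0.    65.03] [-27.1  12.3  80.6   0.   87.1 -92.1] [-0.51 -0.18 -2.48]
[ 0.42661365 -0.17951397  0.47944147] [1.65185295e+02 5.84601339e-02 6.50323846e+01]
spout 0.79 [324. 174.  62. 347.] [[0.3741, -0.2238, 0.3138], [0.4595, -0.1923, 0.321], [0.5097, -0.1543, 0.3327]]
0.02580466061734217 [-0.01274412 -0.10091631 -0.02199534]
-0.02 2014 [ 0.0005 -0.0311 -0.0086] -0.0352
0.0 4151 [ 0.     -0.0311  0.009 ] -0.047
0.02 2136 [ 0.     -0.028   0.0283] -0.0316
0.04 1019 [-0.     -0.0192  0.0504] -0.0207
0.06 1116 [ 0.     -0.0191  0.0702] -0.0207
0.08 1245 [ 0.     -0.019   0.0905] -0.0207
0.1 1373 [ 0.     -0.019   0.1101] -0.0206
0.12 1100 [ 0.     -0.0189  0.1274] -0.0206
top [395.2, 266.0, 17.1, 19.4] [[0.449, -0.216, 0.103], [0.468, -0.198, 0.325], [0.481, -0.184, 0.406]]
```

View pics/s1.png

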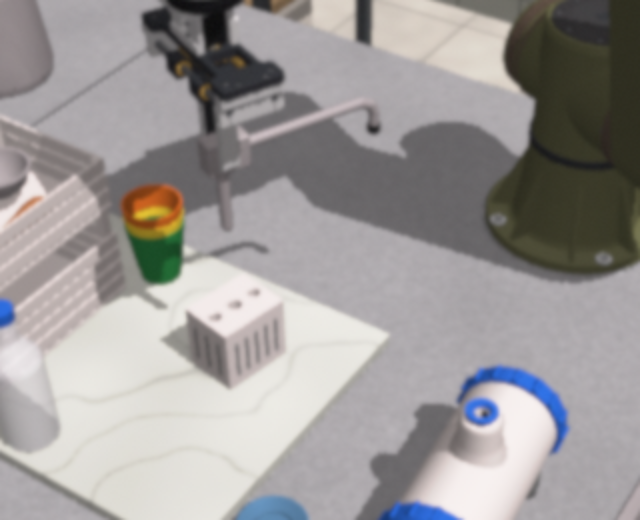

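The spout hangs upright in the grip, with its foot about 87 mm below the TCP. I'll turn it to yaw 90 and move beside the collet to check its position with the wrist camera.

Emit:
{"api": "carry_out", "payload": {"increments": [{"offset": [0, 0, 0], "roll": 0.06}, {"offset": [0, 0, 0], "roll": 0.12}, {"offset": [0, 0, 0], "roll": 0.12}, {"offset": [0, 0, 0], "roll": 0.12}, {"offset": [0, 0, 0], "roll": 0.12}, {"offset": [0, 0, 0], "roll": 0.12}, {"offset": [0, 0, 0], "roll": 0.12}, {"offset": [0, 0, 0], "roll": 0.12}, {"offset": [0, 0, 0], "roll": 0.12}, {"offset": [0, 0, 0], "roll": 0.115}]}}

```text
time_s: 8.07
tcp_pos: [0.4935, -0.211, 0.3012]
eef_rot: [-90.0, 0.0, -0.3]
force: [0.2, -0.2, -1.3]
width: 0.0258
```

Emit:
{"api": "carry_out", "payload": {"increments": [{"offset": [0, 0, 15], "roll": 0}, {"offset": [-1, 0, 25], "roll": 0}, {"offset": [-1, 0, 25], "roll": 0}, {"offset": [-1, 0, 25], "roll": 0}, {"offset": [-1, 0, 25], "roll": 0}, {"offset": [-1, 0, 25], "roll": 0}, {"offset": [-1, 0, 25], "roll": 0}, {"offset": [-1, 0, 25], "roll": 0}, {"offset": [-1, 0, 25], "roll": 0}, {"offset": [0, 0, 25], "roll": 0}]}}

```text
time_s: 8.9
tcp_pos: [0.4852, 0.0301, 0.3014]
eef_rot: [-90.0, 0.0, -0.0]
force: [0.4, -0.5, -1.5]
width: 0.026
```

Emit:
{"api": "carry_out", "payload": {"increments": [{"offset": [0, 0, 25], "roll": 0}, {"offset": [0, 0, 20], "roll": 0}, {"offset": [0, 0, 14], "roll": 0}, {"offset": [0, 0, 8], "roll": 0}, {"offset": [0, 0, 0], "roll": 0}, {"offset": [0, 0, 0], "roll": 0}, {"offset": [0, 0, 0], "roll": 0}]}}

```text
time_s: 9.48
tcp_pos: [0.4856, 0.0952, 0.3014]
eef_rot: [-90.0, 0.0, -0.0]
force: [-0.5, -0.6, -1.7]
width: 0.0258
```

```bash
python3 w.py 6 collet_mouth spout; cat > c.py <<'E'
from h import *
d=np.load("wrist.npz");P=d["P"];hsv=cv2.cvtColor(d["px"],cv2.COLOR_RGB2HSV)
near=(np.hypot(P[...,0]-.5465,P[...,1]-.1363)<.035)&(P[...,2]>.15)&(P[...,2]<.185)
blue=near&(hsv[...,1]>120)&(abs(hsv[...,0].astype(int)-112)<15)
for m in(near,blue):
    q=P[m]; print(m.sum(),np.percentile(q,[2,50,98],axis=0).round(4).tolist(),cv2.minEnclosingCircle(q[:,:2].astype(np.float32)))
vu=np.argwhere(blue);print("px",vu.min(0),vu.max(0))
v,u=vu.mean(0).astype(int)
a=cv2.imread("pics/6.png");cv2.imwrite("pics/6c.png",cv2.resize(a[max(v-60,0):v+60,max(u-80,0):u+80],None,fx=5,fy=5))
E
python3 c.py
```

```text
[0.4856 0.0952 0.3014] [-9.001e+01  1.000e-02 -4.000e-02] [ 6.9  6.7 87.1 -0.  86.2  6.9] [-0.52 -0.6  -1.71]
[0.48596405 0.16968328 0.47940339] [ 1.65118989e+02  4.31652161e-02 -3.35994550e-02]
collet_mouth 0.74 [380. 181. 267. 125.] [[0.4239, 0.0859, 0.072], [0.5556, 0.1442, 0.1149], [0.6642, 0.1948, 0.1707]]
spout 0.58 [326. 174.  60. 348.] [[0.4743, 0.0791, 0.3153], [0.4857, 0.1323, 0.321], [0.4974, 0.2272, 0.3327]]
1714 [[0.5258, 0.1164, 0.1557], [0.5445, 0.1384, 0.1672], [0.5666, 0.1568, 0.172]] ((0.547145664691925, 0.1363019198179245), 0.023226909339427948)
817 [[0.5318, 0.1214, 0.1664], [0.5472, 0.136, 0.1706], [0.5615, 0.1511, 0.1723]] ((0.5467247366905212, 0.13651666045188904), 0.01653483510017395)
px [172 374] [207 409]
```

View pics/6.png

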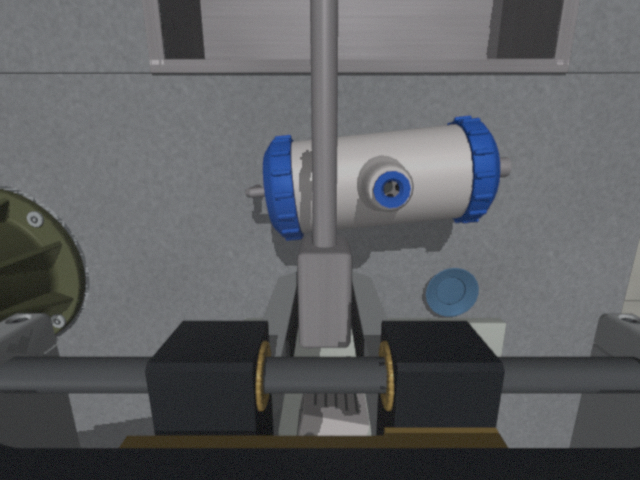

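The wrist view shows the collet ring centred at (391,190). That puts the mouth at about (0.5467, 0.1365), with the right ring radius. I'll measure the held stem's offset from the TCP with the same camera.

```bash
python3 - <<'E'
from h import *
o=get_obs();d=np.load("wrist.npz");P=d["P"];T=R.from_euler('xyz',o["eef_rot"],degrees=True).as_matrix();Q=(P-o["tcp_pos"])@T
m=(abs(Q[...,0])<.014)&(abs(Q[...,1]+.031)<.003)&(Q[...,2]>-.06)&(Q[...,2]<.06)
q=Q[m];print("hub top: x",np.percentile(q[:,0],[1,50,99]).round(4),"z",np.percentile(q[:,2],[.5,2,98,99.5]).round(4),"y",np.median(q[:,1]))
a=(abs(Q[...,0])<.014)&(Q[...,2]>.05)&(Q[...,2]<.15)&(abs(Q[...,1]+.02)<.01)
q=Q[a];print("arm x,y vs z",np.polyfit(q[:,2],q[:,0],1),np.polyfit(q[:,2],q[:,1],1))
E
```

```text
hub top: x [-0.0126  0.      0.013 ] z [-0.0191 -0.0179  0.0285  0.0291] y -0.030239776109836462
arm x,y vs z [-0.00225165  0.00017923] [ 0.00200242 -0.01814639]
```

Emit:
{"api": "carry_out", "payload": {"increments": [{"offset": [8, 0, 5], "roll": 0}, {"offset": [15, 0, 10], "roll": 0}, {"offset": [15, 0, 10], "roll": 0}, {"offset": [13, 0, 9], "roll": 0}, {"offset": [7, 0, 5], "roll": 0}, {"offset": [3, 0, 2], "roll": 0}, {"offset": [0, 0, 0], "roll": 0}, {"offset": [0, 10, 0], "roll": 0}, {"offset": [0, 10, 0], "roll": 0}, {"offset": [0, 10, 0], "roll": 0}]}}

```text
time_s: 10.47
tcp_pos: [0.546, 0.1366, 0.2703]
eef_rot: [-90.0, 0.0, -0.0]
force: [1.0, -0.5, -2.1]
width: 0.0258
```

Emit:
{"api": "carry_out", "payload": {"increments": [{"offset": [0, 4, 0], "roll": 0}, {"offset": [0, 2, 0], "roll": 0}, {"offset": [0, 0, 0], "roll": 0}, {"offset": [0, 0, 0], "roll": 0}, {"offset": [0, 0, 0], "roll": 0}]}}

```text
time_s: 10.88
tcp_pos: [0.5467, 0.137, 0.2659]
eef_rot: [-90.0, -0.0, -0.0]
force: [0.0, -0.5, -1.6]
width: 0.0257
```

```bash
python3 - <<'E'
from h import *
o=get_obs();print(o["tcp_pos"],o["force"],o["tau"],o["wrist_torque"])
f=grab_frame("scene");save(f,"s2")
K=f["K"];p=(np.array([.5467,.1365,.18])-f["eye"])@camR(f);u,v=(K@p/p[2])[:2].astype(int)
a=cv2.imread("pics/s2.png");cv2.imwrite("pics/7.png",cv2.resize(a[v-60:v+45,u-70:u+70],None,fx=5,fy=5,interpolation=cv2.INTER_CUBIC))
E
```

```text
[0.54665381 0.13696958 0.26594542] [ 0.00343774 -0.49331951 -1.56538213] [-2.50403455e-02 -5.50917900e+01 -3.74508190e+01  1.18171326e-01
 -1.15797634e-02 -6.63083683e-04] [-0.13455604  0.09165247  0.02316634]
```

View pics/7.png

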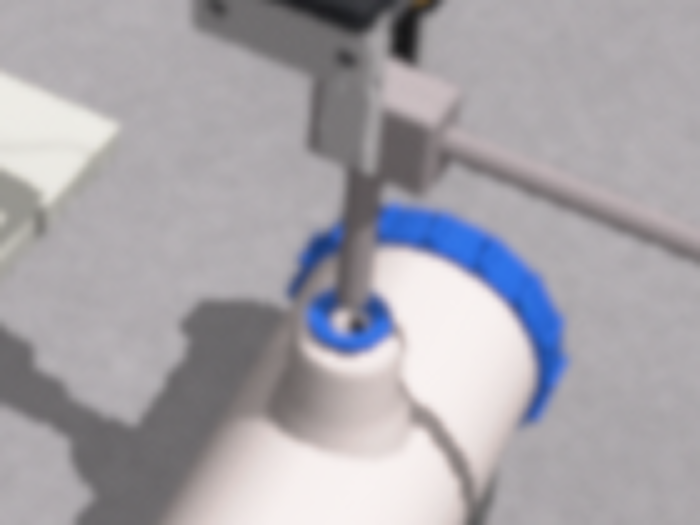

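The crop shows the stem foot right over the collet mouth. Now I'll lower it slowly.

Emit:
{"api": "carry_out", "payload": {"increments": [{"offset": [0, 2, 0], "roll": 0}, {"offset": [0, 2, 0], "roll": 0}, {"offset": [0, 2, 0], "roll": 0}, {"offset": [0, 2, 0], "roll": 0}, {"offset": [0, 1, 0], "roll": 0}]}}

```text
time_s: 11.35
tcp_pos: [0.5464, 0.137, 0.2561]
eef_rot: [-90.0, 0.0, 0.0]
force: [-0.5, -0.3, -2.5]
width: 0.0257
```

Emit:
{"api": "carry_out", "payload": {"increments": [{"offset": [0, 1, 0], "roll": 0}, {"offset": [0, 1, 0], "roll": 0}, {"offset": [0, 1, 0], "roll": 0}, {"offset": [0, 0, 0], "roll": 0}]}}

```text
time_s: 11.68
tcp_pos: [0.5464, 0.137, 0.2533]
eef_rot: [-90.0, 0.0, 0.0]
force: [-0.2, 0.7, -2.2]
width: 0.026
```

Emit:
{"api": "carry_out", "payload": {"increments": [{"offset": [0, 1, 0], "roll": 0}, {"offset": [0, 1, 0], "roll": 0}, {"offset": [0, 0, 0], "roll": 0}]}}

```text
time_s: 11.93
tcp_pos: [0.5465, 0.1369, 0.2512]
eef_rot: [-90.0, 0.0, 0.0]
force: [1.0, -0.1, -1.4]
width: 0.0256
```

Emit:
{"api": "carry_out", "payload": {"increments": [{"offset": [0, 1, 0], "roll": 0}, {"offset": [0, 1, 0], "roll": 0}, {"offset": [0, 0, 0], "roll": 0}]}}

```text
time_s: 12.18
tcp_pos: [0.5465, 0.137, 0.2492]
eef_rot: [-90.0, 0.0, -0.0]
force: [-0.0, -0.2, -1.9]
width: 0.026
```

Emit:
{"api": "carry_out", "payload": {"increments": [{"offset": [0, 1, 0], "roll": 0}, {"offset": [0, 0, 0], "roll": 0}]}}

```text
time_s: 12.35
tcp_pos: [0.5465, 0.1369, 0.2483]
eef_rot: [-90.0, 0.0, -0.0]
force: [-0.8, 0.0, -2.4]
width: 0.026
```

Emit:
{"api": "carry_out", "payload": {"increments": [{"offset": [0, 1, 0], "roll": 0}, {"offset": [0, 0, 0], "roll": 0}]}}

```text
time_s: 12.52
tcp_pos: [0.5465, 0.137, 0.2473]
eef_rot: [-90.0, 0.0, 0.0]
force: [-0.4, 1.1, -1.7]
width: 0.0258
```

Emit:
{"api": "carry_out", "payload": {"increments": [{"offset": [0, 1, 0], "roll": 0}, {"offset": [0, 0, 0], "roll": 0}]}}

```text
time_s: 12.68
tcp_pos: [0.5465, 0.1369, 0.2463]
eef_rot: [-90.0, 0.0, -0.0]
force: [-0.7, -0.2, -2.5]
width: 0.0259
```

Emit:
{"api": "carry_out", "payload": {"increments": [{"offset": [0, 1, 0], "roll": 0}, {"offset": [0, 0, 0], "roll": 0}]}}

```text
time_s: 12.85
tcp_pos: [0.5465, 0.137, 0.2453]
eef_rot: [-90.0, 0.0, 0.0]
force: [-0.8, -0.2, -2.4]
width: 0.0259
```

Emit:
{"api": "carry_out", "payload": {"increments": [{"offset": [0, 1, 0], "roll": 0}, {"offset": [0, 0, 0], "roll": 0}]}}

```text
time_s: 13.02
tcp_pos: [0.5466, 0.137, 0.2444]
eef_rot: [-90.0, -0.0, 0.0]
force: [0.0, 0.8, -1.4]
width: 0.0259
```

Emit:
{"api": "carry_out", "payload": {"increments": [{"offset": [0, 1, 0], "roll": 0}, {"offset": [0, 0, 0], "roll": 0}]}}

```text
time_s: 13.18
tcp_pos: [0.5467, 0.137, 0.2437]
eef_rot: [-90.0, -0.0, -0.0]
force: [1.2, 1.0, -0.0]
width: 0.0259
```

Emit:
{"api": "carry_out", "payload": {"increments": [{"offset": [0, 1, 0], "roll": 0}, {"offset": [0, 0, 0], "roll": 0}]}}

```text
time_s: 13.35
tcp_pos: [0.5467, 0.137, 0.2429]
eef_rot: [-90.0, -0.1, 0.0]
force: [0.9, 1.0, 3.8]
width: 0.026
```

Emit:
{"api": "carry_out", "payload": {"increments": [{"offset": [0, 1, 0], "roll": 0}, {"offset": [0, 0, 0], "roll": 0}]}}

```text
time_s: 13.52
tcp_pos: [0.5468, 0.137, 0.242]
eef_rot: [-90.0, -0.1, 0.0]
force: [1.1, 0.3, 3.7]
width: 0.0257
```

Emit:
{"api": "carry_out", "payload": {"increments": [{"offset": [0, 1, 0], "roll": 0}, {"offset": [0, 0, 0], "roll": 0}]}}

```text
time_s: 13.68
tcp_pos: [0.5468, 0.1369, 0.2408]
eef_rot: [-90.0, -0.1, 0.0]
force: [0.5, -0.4, 2.4]
width: 0.0261
```

Emit:
{"api": "carry_out", "payload": {"increments": [{"offset": [0, 1, 0], "roll": 0}, {"offset": [0, 0, 0], "roll": 0}]}}

```text
time_s: 13.85
tcp_pos: [0.5465, 0.1369, 0.239]
eef_rot: [-90.0, 0.0, -0.0]
force: [2.5, 0.4, -1.7]
width: 0.0257
```

Emit:
{"api": "carry_out", "payload": {"increments": [{"offset": [0, 1, 0], "roll": 0}, {"offset": [0, 0, 0], "roll": 0}]}}

```text
time_s: 14.02
tcp_pos: [0.5464, 0.1369, 0.2378]
eef_rot: [-90.0, 0.0, 0.0]
force: [2.2, 1.2, -3.7]
width: 0.0255
```

Emit:
{"api": "carry_out", "payload": {"increments": [{"offset": [0, 1, 0], "roll": 0}, {"offset": [0, 0, 0], "roll": 0}]}}

```text
time_s: 14.18
tcp_pos: [0.5464, 0.1369, 0.237]
eef_rot: [-90.0, 0.0, 0.0]
force: [1.7, 0.9, -2.6]
width: 0.0256
```

Emit:
{"api": "carry_out", "payload": {"increments": [{"offset": [0, 1, 0], "roll": 0}, {"offset": [0, 0, 0], "roll": 0}]}}

```text
time_s: 14.35
tcp_pos: [0.5464, 0.1369, 0.2361]
eef_rot: [-90.0, 0.0, 0.0]
force: [0.9, 0.2, -2.9]
width: 0.026
```

```bash
cat > k.py <<'E'
from h import *
o=get_obs();f=grab_frame("wrist");P=cloud(f);T=R.from_euler('xyz',o["eef_rot"],degrees=True).as_matrix();Q=(P-o["tcp_pos"])@T
m=(abs(Q[...,0])<.012)&(abs(Q[...,1]+.031)<.008)&(Q[...,2]>.0)&(Q[...,2]<.024)
a=(abs(Q[...,0])<.014)&(Q[...,2]>.05)&(Q[...,2]<.15)&(abs(Q[...,1]+.02)<.02)
q=Q[a];print("hub top y",np.median(Q[m][:,1]).round(4),"front z",np.percentile(Q[(abs(Q[...,0])<.012)&(abs(Q[...,1]+.031)<.004)&(abs(Q[...,2])<.06)][:,2],99.5).round(4),"arm",np.polyfit(q[:,2],q[:,0],1).round(4),np.polyfit(q[:,2],q[:,1],1).round(4))
print(o["tcp_pos"],o["force"])
E
python3 k.py
```

```text
hub top y -0.0304 front z 0.0293 arm [-0.0021  0.0002] [ 0.0022 -0.0183]
[0.54642453 0.13694131 0.23611097] [ 0.91491433  0.2220123  -2.90670303]
```

Emit:
{"api": "carry_out", "payload": {"increments": [{"offset": [0, 1, 0], "roll": 0}, {"offset": [0, 0, 0], "roll": 0}]}}

```text
time_s: 14.57
tcp_pos: [0.5465, 0.1369, 0.2353]
eef_rot: [-90.0, 0.0, 0.0]
force: [2.3, -0.4, -2.8]
width: 0.0259
```

Emit:
{"api": "carry_out", "payload": {"increments": [{"offset": [0, 1, 0], "roll": 0}, {"offset": [0, 0, 0], "roll": 0}]}}

```text
time_s: 14.73
tcp_pos: [0.5465, 0.137, 0.2343]
eef_rot: [-90.0, 0.0, -0.0]
force: [1.5, -0.2, -2.3]
width: 0.0258
```

Emit:
{"api": "carry_out", "payload": {"increments": [{"offset": [0, 1, 0], "roll": 0}, {"offset": [0, 0, 0], "roll": 0}]}}

```text
time_s: 14.9
tcp_pos: [0.5465, 0.137, 0.2333]
eef_rot: [-90.0, 0.0, 0.0]
force: [1.4, 0.4, -1.7]
width: 0.0259
```

Emit:
{"api": "carry_out", "payload": {"increments": [{"offset": [0, 1, 0], "roll": 0}, {"offset": [0, 0, 0], "roll": 0}]}}

```text
time_s: 15.07
tcp_pos: [0.5465, 0.1369, 0.2322]
eef_rot: [-90.0, 0.0, -0.0]
force: [0.8, -0.1, -2.3]
width: 0.0256
```

Emit:
{"api": "carry_out", "payload": {"increments": [{"offset": [0, 1, 0], "roll": 0}, {"offset": [0, 0, 0], "roll": 0}]}}

```text
time_s: 15.23
tcp_pos: [0.5465, 0.137, 0.2312]
eef_rot: [-90.0, 0.0, 0.0]
force: [1.2, -0.4, -2.7]
width: 0.0261
```

Emit:
{"api": "carry_out", "payload": {"increments": [{"offset": [0, 1, 0], "roll": 0}, {"offset": [0, 0, 0], "roll": 0}]}}

```text
time_s: 15.4
tcp_pos: [0.5465, 0.1369, 0.2302]
eef_rot: [-90.0, 0.0, 0.0]
force: [1.9, 1.5, -2.2]
width: 0.0261
```

Emit:
{"api": "carry_out", "payload": {"increments": [{"offset": [0, 1, 0], "roll": 0}, {"offset": [0, 0, 0], "roll": 0}]}}

```text
time_s: 15.57
tcp_pos: [0.5465, 0.1369, 0.2293]
eef_rot: [-90.0, 0.0, -0.0]
force: [0.8, -0.5, -0.6]
width: 0.0261
```

Emit:
{"api": "carry_out", "payload": {"increments": [{"offset": [0, 1, 0], "roll": 0}, {"offset": [0, 0, 0], "roll": 0}]}}

```text
time_s: 15.73
tcp_pos: [0.5465, 0.137, 0.2284]
eef_rot: [-90.0, -0.0, -0.0]
force: [1.7, 0.2, -0.2]
width: 0.0257
```

Emit:
{"api": "carry_out", "payload": {"increments": [{"offset": [0, 1, 0], "roll": 0}, {"offset": [0, 0, 0], "roll": 0}]}}

```text
time_s: 15.9
tcp_pos: [0.5465, 0.1369, 0.2273]
eef_rot: [-90.0, 0.0, -0.0]
force: [1.1, 0.4, -0.6]
width: 0.0258
```

Emit:
{"api": "carry_out", "payload": {"increments": [{"offset": [0, 1, 0], "roll": 0}, {"offset": [0, 0, 0], "roll": 0}]}}

```text
time_s: 16.07
tcp_pos: [0.5465, 0.137, 0.2263]
eef_rot: [-90.0, 0.0, 0.0]
force: [0.7, 0.2, -0.3]
width: 0.0261
```

Emit:
{"api": "carry_out", "payload": {"increments": [{"offset": [0, 0.5, 0], "roll": 0}, {"offset": [0, 0, 0], "roll": 0}]}}

```text
time_s: 16.23
tcp_pos: [0.5466, 0.137, 0.2262]
eef_rot: [-90.0, -0.0, -0.0]
force: [-0.2, 1.4, 3.5]
width: 0.026
```

Emit:
{"api": "carry_out", "payload": {"increments": [{"offset": [0, 0.5, 0], "roll": 0}, {"offset": [0, 0, 0], "roll": 0}]}}

```text
time_s: 16.4
tcp_pos: [0.5466, 0.137, 0.226]
eef_rot: [-90.0, -0.0, 0.0]
force: [-1.1, -0.6, 6.2]
width: 0.0257
```

The TCP stopped at z 0.226 while the force climbed, and the valve spring was felt about 4 mm earlier. That means the stem is home. I'll add one small firm push and hold it.

Emit:
{"api": "carry_out", "payload": {"increments": [{"offset": [0, 0.5, 0], "roll": 0}, {"offset": [0, 0, 0], "roll": 0}, {"offset": [0, 0, 0], "roll": 0}, {"offset": [0, 0, 0], "roll": 0}]}}

```text
time_s: 16.73
tcp_pos: [0.5466, 0.137, 0.226]
eef_rot: [-90.0, -0.1, 0.0]
force: [-2.8, -1.0, 10.7]
width: 0.0257
```

```bash
python3 k.py
```

```text
hub top y -0.0304 front z 0.0294 arm [-0.0021  0.0002] [ 0.0024 -0.0183]
[0.54660695 0.13699457 0.22596564] [-2.81331807 -1.03726629 10.74634779]
```

Pushing with about 12.6 N gave no further travel, and the hub has not slipped in the grip. I'll ease off, then release and rise.

Emit:
{"api": "carry_out", "payload": {"increments": [{"offset": [0, -0.5, 0], "roll": 0}, {"offset": [0, -0.5, 0], "roll": 0}, {"offset": [0, 0, 0], "roll": 0}]}}

```text
time_s: 17.03
tcp_pos: [0.5466, 0.137, 0.226]
eef_rot: [-90.0, -0.0, -0.0]
force: [-1.3, 0.2, 4.4]
width: 0.0255
```

Emit:
{"api": "carry_out", "payload": {"hand": 0, "increments": [{"offset": [0, 0, 0], "roll": 0}, {"offset": [0, 0, 0], "roll": 0}, {"offset": [0, 0, 0], "roll": 0}, {"offset": [0, 0, 0], "roll": 0}, {"offset": [0, 0, 0], "roll": 0}, {"offset": [0, 0, 0], "roll": 0}, {"offset": [0, 0, 0], "roll": 0}, {"offset": [0, 0, 0], "roll": 0}, {"offset": [0, 0, 0], "roll": 0}, {"offset": [0, 0, 0], "roll": 0}]}}

```text
time_s: 17.87
tcp_pos: [0.5465, 0.1369, 0.2259]
eef_rot: [-90.0, 0.0, -0.0]
force: [-0.8, 0.7, 0.4]
width: 0.0891
```

```bash
python3 k.py
```

```text
hub top y -0.0305 front z 0.0307 arm [-0.0024  0.0002] [ 0.0167 -0.0187]
[0.54650704 0.13693776 0.22593739] [-0.81490423  0.70213459  0.42942691]
```

Emit:
{"api": "carry_out", "payload": {"increments": [{"offset": [0, -3, 0], "roll": 0}, {"offset": [0, -8, 0], "roll": 0}, {"offset": [0, -14, 0], "roll": 0}, {"offset": [0, -20, 0], "roll": 0}, {"offset": [0, -20, 0], "roll": 0}, {"offset": [0, -20, 0], "roll": 0}, {"offset": [0, -20, 0], "roll": 0}, {"offset": [0, -15, 0], "roll": 0}, {"offset": [0, -8, 0], "roll": 0}, {"offset": [0, 0, 0], "roll": 0}]}}

```text
time_s: 18.75
tcp_pos: [0.5468, 0.137, 0.356]
eef_rot: [-90.0, -0.2, 0.0]
force: [0.7, -0.2, 0.0]
width: 0.094
```

```bash
python3 - <<'E'
from h import *
o=get_obs();print(o["tcp_pos"],o["time_s"])
f=grab_frame("wrist");P=cloud(f)
b=(np.abs(P[...,0]-.5466)<.03)
h=b&(P[...,1]>.11)&(P[...,1]<.175)&(P[...,2]>.245)&(P[...,2]<.27)
print("hub top",np.percentile(P[h],[1,50,99],axis=0).round(4).tolist())
a=b&(P[...,1]>.18)&(P[...,1]<.33)&(P[...,2]>.2);q=P[a];print("arm",np.polyfit(q[:,1],q[:,0],1),np.polyfit(q[:,1],q[:,2],1),q[:,1].max())
ims=[]
s=grab_frame("scene");save(s,"s3")
for n in("bottle","cups","spoon_rest"):
    for r in regions_of(s,n)[:1]: print(n,np.round(r["box"]),np.median(cloud(s)[r["region"]],0).round(3))
E
```

```text
[0.54678014 0.13703808 0.35599625] 18.75
hub top [[0.534, 0.1192, 0.2456], [0.5469, 0.1451, 0.2564], [0.5596, 0.1699, 0.2582]]
arm [-0.00408415  0.54738218] [-1.76852159  0.76074667] 0.3297744371275248
bottle [171. 248.  41.  77.] [ 0.733 -0.316  0.121]
cups [237. 177.  32.  52.] [ 0.433 -0.38   0.103]
spoon_rest [297. 322.  36.  27.] [ 0.672 -0.036  0.009]
```

View pics/s3.png

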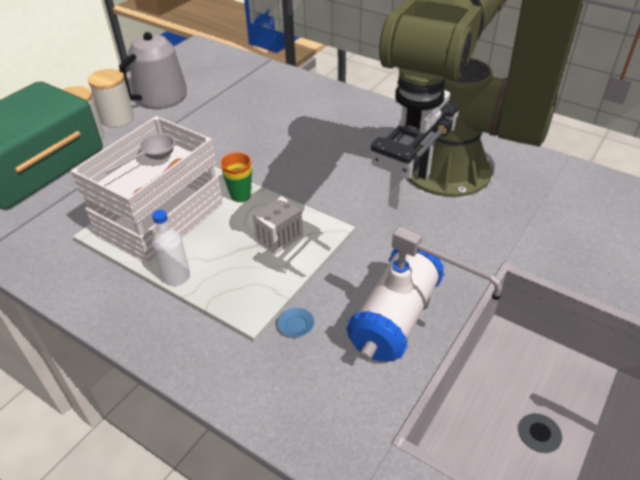

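```bash
python3 -c "
from plant import *
print(job_done())"
```

```text
the job is handed in; nothing more can be done
None
```

The spout is standing in the collet by itself, bottomed, with its nozzle over the sink basin, and I've handed the job in at about 19 s. No verdict was reported.

- **Insertion:** I lifted the spout out of the pot, turned it to yaw 90° and pushed it down. The seal resisted at about 16–19 mm depth, I felt the valve spring from about 30 mm, and the stem stopped at about 33.6 mm. A final push of about 12.6 N gave no more travel.
- **Checks after release:**
  - The hub top stayed at z 0.256, the same as when bottomed, so the stem had not crept back up.
  - The arm was tilted about 1°, measured just before the gripper rose.
  - The nozzle is at about (0.546, 0.327), over the basin.
  - The gripper was open and well clear.
  - The bottle, cups and spoon rest are where they were, within about 1 mm.
- **Disagreements:**
  - My first move calls were refused because each row needs both keys, so nothing moved until I resent them.
  - The scene and top cameras differed by about 3–4 mm on the collet, so I used the wrist camera's position.
  - The last arm-slope fit after rising was spoiled by stray points, so I ignored it.
  - The seal's peak resistance read about 6 N, below the stated 8–15 N. I only read the force after each small step, and the depth and valve contact show it was passed.

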